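# Put three tools back in their own colour trays

## Task

The three tools have been put back in the wrong trays. Move each to its own: the block plane in the green tray, the tape measure in the yellow tray and the sanding block in the red tray, each one alone there, upright as it stands now and flat on the tray floor inside the rim; the black mat is free if you need to set one down on the way. Leave the mug and the wood offcut where they are.

Things in the scene. Friction and masses are not known exactly. Their poses are not given: they have to be found in the camera images.
- plane: Block plane: green metal tool with brown knobs, 46 wide (own x) x 160 long (own y) x 49 mm high; the flat-sided 46 mm wide body to grip rises 31 mm (above that it is narrower), up to 0.7 kg. Origin: centre of its underside; z up.
- tape: Yellow and black tape measure, standing on edge, 37 wide (own x) x 118 long (own y, with the short end of tape sticking out) x 64 mm high. The solid case, which is the part to grip, spans own y -11 to +58 mm; the thin tongue of tape spans own y -60 to -11 mm, close to the floor. Origin: centre of the underside of those extents; z up.
- sander: Sanding block: plain brown cork block wrapped in paper, 63 wide (own x) x 110 long (own y) x 32 mm high. Origin: centre of its underside; z up.
- tray_green: Open shallow green plastic tray, fixed to the bench, 108 x 194 mm outside (long along its own y), 98 x 184 mm inside; floor 6 mm thick, rim 16 mm above the bench. Origin: centre of its underside, on the bench top; z up.
- tray_yellow: Open shallow yellow plastic tray, fixed to the bench, 108 x 194 mm outside (long along its own y), 98 x 184 mm inside; floor 6 mm thick, rim 16 mm above the bench. Origin: centre of its underside, on the bench top; z up.
- tray_red: Open shallow red plastic tray, fixed to the bench, 108 x 194 mm outside (long along its own y), 98 x 184 mm inside; floor 6 mm thick, rim 16 mm above the bench. Origin: centre of its underside, on the bench top; z up.
- mat_black: Flat black rubber mat, fixed to the bench, 108 x 194 x 6 mm (long along its own y), empty at the start: a free spot for setting a tool down. Origin: centre of its underside, on the bench top.
- mug: White mug, loose bystander, 83 x 110 x 86 mm with its handle; stands at the far end. Origin: centre of its underside.
- offcut: Wood offcut, loose bystander, 35 x 70 (own y) x 35 mm. Origin: centre of its underside.
There are look-alikes about, which are no part of the job. Of the things shaped like the tape, the yellow one is meant.

How it is judged (in metres and radians):
At the end, for the whole second after the job is handed in: Plane in the green tray, tape measure in the yellow, sanding block in the red: each inside the rim, underside within 4 mm of the tray floor, tilted less than 0.05 rad (tape measure 0.1), released, at rest. Mug and offcut never moved over 30 mm or tilted over 0.4 rad (x of plane in the frame of tray_green between -0.029 and 0.029 m and y of plane in the frame of tray_green between -0.018 and 0.018 m and z of plane in the frame of tray_green below 0.01 m and angle between each of plane, sander's own z axis and vertical below 0.05 rad and linear speed of each of plane, tape, sander below 0.02 m/s and angular speed of each of plane, tape, sander below 0.2 rad/s and contact force between each of plane, tape, sander and the fingers below 0.1 N and x of tape in the frame of tray_yellow between -0.034 and 0.034 m and y of tape in the frame of tray_yellow between -0.04 and 0.04 m and z of tape in the frame of tray_yellow below 0.01 m and angle between tape's own z axis and vertical below 0.1 rad and x of sander in the frame of tray_red between -0.022 and 0.022 m and y of sander in the frame of tray_red between -0.042 and 0.042 m and z of sander in the frame of tray_red below 0.01 m); the robot touches nothing.
It fails at once if the mug was shoved or knocked over (distance of mug from where it was at the start of the episode above 0.03 m or angle between mug's own z axis and vertical above 0.4 rad).
It fails at once if the wood offcut was shoved or knocked over (distance of offcut from where it was at the start of the episode above 0.03 m or angle between offcut's own z axis and vertical above 0.4 rad).
It also fails if it takes over 104 s, if anything falls off the work surface, if the arm or the gripper's body presses on something with over 40 N, if the wrist force passes 120 N, or if a joint passes its speed limit or range.

## Robot

A 6-joint arm with a two-finger parallel gripper is mounted at the origin on the work surface; the furniture and walls round the work are solid. World frame = base frame: x ahead of the robot, y to its left, z up, the work surface at z = 0. Lengths are in m, angles in degrees, forces in N, time in s.
With the tool pointing down it reaches from about 0.325 to 0.775 m from the base axis. Payload 5.5 kg.
Tool frame: the origin (TCP) lies at the centre of the arm's flange, where the gripper is bolted on; the fingertips stand 182 mm ahead of it and the grasp point (between the pads) lies 163 mm ahead of it; z points along the fingers, y is the line along which they close (so a half turn about z gives the same grasp; the last joint's range is limited). The gripper opens to 88 mm and grips with 3 to 60 N. Pads are 20 mm wide; open, the fingers measure 115 mm over their backs; the gripper's body (75 mm by 178 mm) begins 61 mm behind the grasp point.
Start: joints at [-80.254, 5.22, 70.514, -0, 104.267, -3.249], TCP at [0.135, -0.585, 0.405] pointing down, gripper open.
Joint ranges: [-164.24, 164.24], [-49.07, 125.15], [9.68, 141.18], [-86.29, 266.29], [3.28, 154.24], [-151.56, 151.56]. Speed limits (degrees/s): [147.25, 147.25, 172.46, 180, 180, 180].

## Interface

Orientations are given as [roll, pitch, yaw] about the fixed x, y, z axes, in that order (R = Rz(yaw) Ry(pitch) Rx(roll)).
In Python, from station import r gives the robot as it stands. The module is installed in compiled form; this text tells all that it offers. Calls block until the motion is done:
- r.reach(position, orientation): joint-space move of the TCP to a pose.
- r.servo_line(position, rotation=None, speed=0.15): straight line of the TCP; rotation=None keeps the orientation; speed is the mean speed in m/s.
- r.move_joints(angles): joint-space move.
- r.let_go() and r.grab(squeeze=None): open the fingers fully, or close them until they stop; squeeze is the grip in N (None keeps the last).
- r.wait(seconds).
- r.inverse_kinematics(position, orientation): joint angles nearest the present ones, or None.
- r.sense(): the state.
- r.snapshot(name): name is "side" or "top"; returns a dict with "frame" (420x560x3 uint8, red, green, blue), "fx", "fy", "cx", "cy" (pixels), "dist_coeffs" ([k1, k2, p1, p2, k3] as OpenCV has them; the pictures are not rectified), "R" (3x3) and "t" (3): a world point X has camera coordinates R X + t. Camera axes: x right, y down, z forward; pixel columns grow to the right and rows downward; lengths in m; the calibration is good to about 2 mm. A picture is of the moment at which its call begins. There is no depth.
A pose or a line that the arm cannot do raises r.IKError and nothing moves.
- r.hand_in(): hands the job in; it is judged then, once.
The state is a dict: "clock": time; "joints": joint angles; "joint_vel": joint speeds; "joint_torque": joint torques, N m; "tcp_pos": TCP position; "orientation": TCP orientation; "contact_force": force on the tool from outside, world axes, zero at the start; "torque": the same for the moment, N m; "opening": finger opening in m; "gripper_force": force on a finger pad.
Only numpy, scipy, OpenCV 4.12 (cv2) and the standard library are available. Lean on these libraries where they do the work, as an engineer would, in place of code of your own. Each camera call takes 0.05 s, during which the arm holds its last target. There are 200 camera calls.

## Working session

There is one attempt and no reset: what is moved stays moved. The work goes in short steps, each a Python script; the robot and the scene stay as the last script left them, time stands still between calls to the robot, and variables do not carry over. Pictures are saved under pics/ and viewed, at most 14 in all, crops included, and the job is handed in when it is done.

```bash
mkdir -p pics
cat > h.py <<'E'
import numpy as np, cv2
from station import r
def snap(n,f):
    s=r.snapshot(n); cv2.imwrite(f'pics/{f}.png',cv2.resize(s['frame'][:,:,::-1],(800,600),interpolation=cv2.INTER_CUBIC)); 
    np.save(f'pics/{f}.npy',s,allow_pickle=True); return s
def load(f): return np.load(f'pics/{f}.npy',allow_pickle=True).item()
def K(s): return np.array([[s['fx'],0,s['cx']],[0,s['fy'],s['cy']],[0,0,1.]])
def proj(s,X): 
    return cv2.projectPoints(np.float64(X).reshape(-1,1,3),cv2.Rodrigues(np.array(s['R']))[0],np.float64(s['t']),K(s),np.float64(s['dist_coeffs']))[0].reshape(-1,2)
def ray(s,px):
    u=cv2.undistortPoints(np.float64(px).reshape(-1,1,2),K(s),np.float64(s['dist_coeffs'])).reshape(-1,2)
    R=np.array(s['R']);d=np.c_[u,np.ones(len(u))]@R
    return -R.T@np.array(s['t']),d
def onz(s,px,z):
    c,d=ray(s,px); return c+d*((z-c[2])/d[:,2:])
E
python3 - <<'E'
from h import *
for n in ('side','top'):
    s=snap(n,n+'0'); print(n,s['fx'],s['fy'],s['cx'],s['cy'],s['dist_coeffs'],(-np.array(s['R']).T@s['t']).round(3),np.array(s['R'])[2].round(3))
print(r.sense())
E
```

```text
side 394.54337255378215 394.54337255378215 275.58498268432805 205.1027583326608 [-0.04885085  0.          0.          0.          0.        ] [ 0.846 -0.427  0.838] [-0.336  0.45  -0.827]
top 450.8014728409416 450.8014728409416 272.30312145583326 215.08820604033065 [-0.11169221  0.          0.          0.          0.        ] [0.332 0.007 1.353] [ 0.129 -0.005 -0.992]
{'clock': 0.1, 'joints': array([-8.02567744e+01,  5.25885202e+00,  7.05755484e+01,  7.94030032e-04,
        1.04265747e+02, -3.24847319e+00]), 'joint_vel': array([ 0.03455089, -0.15945645, -0.20400542, -0.03288054, -0.05804235,
        0.09372485]), 'joint_torque': array([ 2.88825977e-03, -4.47857308e+01, -4.07568526e+01,  7.00956630e-02,
        2.84185389e-02, -1.13372560e-04]), 'tcp_pos': array([ 0.13489752, -0.58469407,  0.40361346]), 'orientation': array([-1.79900057e+02, -6.44363018e-03,  1.29918882e+01]), 'contact_force': array([-0.06844779,  0.39987579,  0.21834393]), 'torque': array([-0.00819603, -0.01915709, -0.07738411]), 'gripper_force': 0.0, 'opening': 0.08760462642412742}
```

View pics/top0.png

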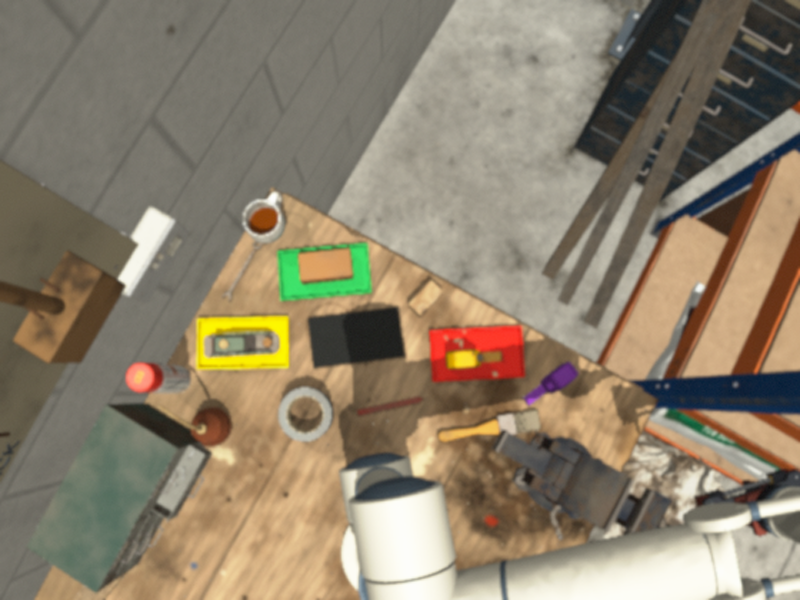

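View pics/side0.png

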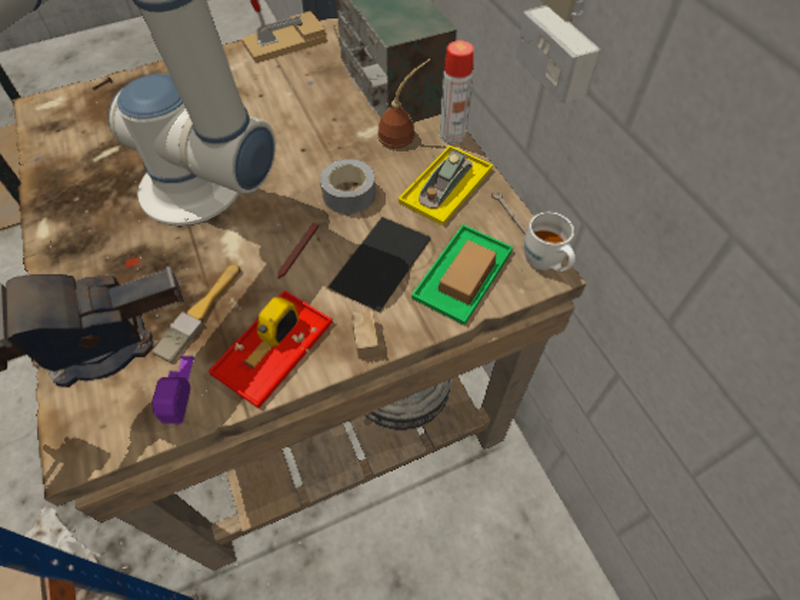

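The tools sit in the wrong trays: sander in green, plane in yellow, tape in red. Candidates by top-view pixel (800-wide):
- **Tape:** yellow tape (475,358) in the red tray, or the purple look-alike (556,382). I choose the yellow one.
- **Sander:** cork block (325,265), or the wood offcut (425,296). I choose the one in the green tray.
- **Plane:** (241,344) in the yellow tray. The vise at (580,470) is no real rival.

The mat is at (357,337) and the mug at (263,218).

```bash
cat > fit.py <<'E'
from h import *
from scipy.optimize import minimize
U=4
def box(p,w,l,h,z0):
    x,y,a=p[:3]; c,s=np.cos(a),np.sin(a)
    return np.array([[x+c*i*w/2-s*j*l/2,y+s*i*w/2+c*j*l/2,z0+k*h] for i in(-1,1) for j in(-1,1) for k in(0,1)])
def sil(s,X):
    m=np.zeros((420*U,560*U),np.uint8); q=cv2.convexHull(((proj(s,X)+.5)*U*16-8).astype(np.int32)); cv2.fillConvexPoly(m,q,255,shift=4); return m
def hull(m):
    m=cv2.morphologyEx(m,cv2.MORPH_OPEN,np.ones((2,2),np.uint8)); cs=cv2.findContours(m,0,1)[0]; c=max(cs,key=cv2.contourArea); o=np.zeros_like(m)
    cv2.fillConvexPoly(o,cv2.convexHull(c),255); return cv2.threshold(cv2.resize(o,None,fx=U,fy=U,interpolation=cv2.INTER_LINEAR),127,255,0)[1]
def fit(ms,p0,w,l,h,z0,step=(.01,.01,.1)):
    f=lambda p:sum(np.count_nonzero(cv2.bitwise_xor(m,sil(s,box(p,w,l,h,z0 if len(p)<4 else p[3]))))/U/U for s,m in ms)
    sx=[p0]+[np.add(p0,np.eye(len(p0))[i]*step[i]) for i in range(len(p0))]
    o=minimize(f,p0,method='Nelder-Mead',options=dict(initial_simplex=sx,xatol=1e-4,fatol=.2)); return o.x,o.fun
def hsv(s): return cv2.cvtColor(s['frame'],cv2.COLOR_RGB2HSV).astype(int)
COL={'green':(50,80,120,60),'yellow':(23,33,150,90),'red':(0,6,170,90)}
def cm(s,c):
    h=hsv(s);a,b,S,V=COL[c]; m=(h[...,0]>=a)&(h[...,0]<=b)&(h[...,1]>S)&(h[...,2]>V)
    if c=='red': m|=(h[...,0]>174)&(h[...,1]>S)&(h[...,2]>V)
    return m.astype(np.uint8)*255
E
cat > m1.py <<'E'
from fit import *
T,S=load('top0'),load('side0'); k=.7
reg={'green':((325,270),(463,273)),'yellow':((242,343),(446,185)),'red':((477,353),(272,348)),'mat':((357,337),(380,263))}
rows=[];res={}
for c,(a,b) in reg.items():
    a,b=np.array(a)*k,np.array(b)*k; x0=onz(T,a,.01)[0]
    tri=[];ims=[]
    if c!='mat':
        ms=[]
        for s,q in((T,a),(S,b)):
            m=cm(s,c); g=np.zeros_like(m); cv2.circle(g,tuple(int(v) for v in q),62,255,-1); ms.append((s,hull(m&g)))
        d=[];
        p,e=min((fit(ms,[x0[0],x0[1],y],.108,.194,.016,0.) for y in(1.57-.2,1.57+.2)),key=lambda t:t[1])
        p4,e4=fit(ms,list(p)+[0],.108,.194,.016,0,(.005,.005,.05,.01)); print(c,p.round(4),round(e,1),'free z',p4.round(4),round(e4,1)); res[c]=p
    for s,q in((T,a),(S,b)):
        im=s['frame'].copy(); h=49 if 1 else 0
        x,y=int(q[0]),int(q[1]); cr=cv2.resize(im[y-37:y+38,x-50:x+50,::-1],(400,300),interpolation=cv2.INTER_CUBIC)
        if c in res:
            for z in(0,.016):
                B=box(res[c],.108,.194,.016,0)[(0 if z==0 else 1)::2][[0,1,3,2]]
                pp=(proj(s,B)-[x-50,y-37]+.5)*4; cv2.polylines(cr,[pp.astype(np.int32)],1,(255,0,255) if z else (255,255,255),1)
        ims.append(cr)
    rows.append(np.hstack(ims))
np.save('trays.npy',res,allow_pickle=True)
cv2.imwrite('pics/a.png',np.vstack(rows[:2]));cv2.imwrite('pics/b.png',np.vstack(rows[2:]))
E
python3 m1.py
```

```text
green [0.5866 0.1354 3.2176] 301.4 free z [ 0.5854  0.1388  3.2129 -0.0074] 225.6
yellow [ 0.4371  0.307  -0.003 ] 257.1 free z [ 0.4371  0.3102  0.0067 -0.0048] 204.9
red [ 0.4085 -0.1819  0.0334] 316.1 free z [ 0.4064 -0.181   0.0263 -0.0059] 239.6
```

View pics/a.png

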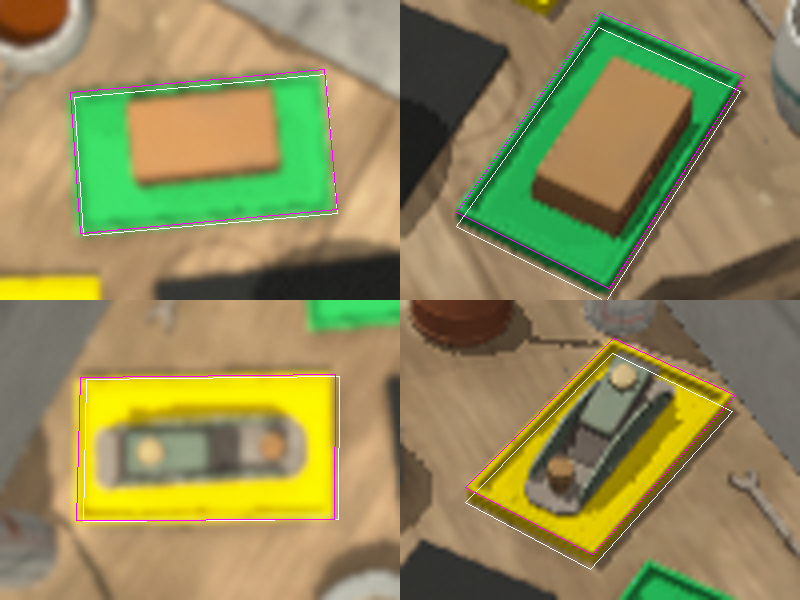

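View pics/b.png

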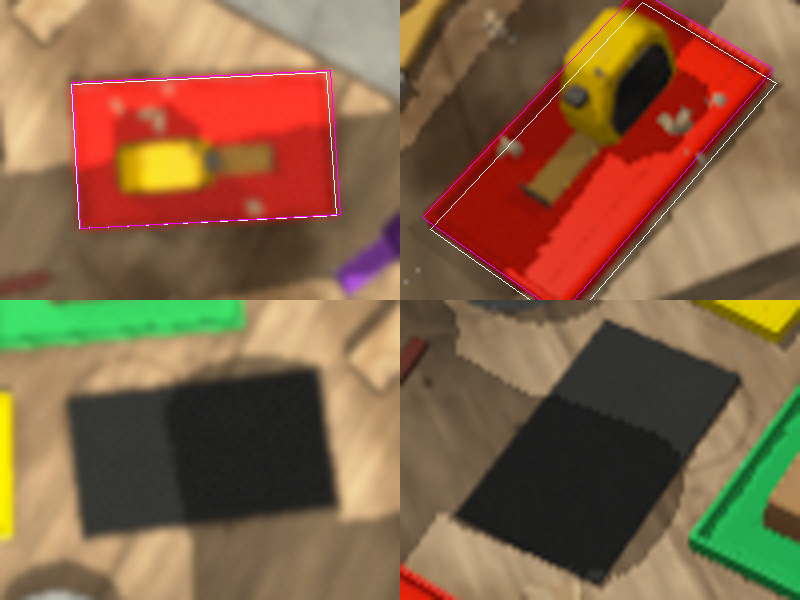

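Both crops confirm the choices: the cork block is in the green tray, the green plane with brown knobs is in the yellow, and the yellow/black tape is in the red with its tongue towards −y. Next I triangulate corners from both views.

```bash
cat > m2.py <<'E'
from fit import *
T,S=load('top0'),load('side0'); k=.7
reg={'green':((325,270),(463,273)),'yellow':((242,343),(446,185)),'red':((477,353),(272,348)),'mat':((357,337),(380,263))}
def tri(a,b):
    (c1,d1),(c2,d2)=ray(T,a),ray(S,b); o=[]
    for u,v in zip(d1,d2):
        u=u/np.linalg.norm(u);v=v/np.linalg.norm(v)
        st=np.linalg.lstsq(np.c_[u,-v],c2-c1,rcond=None)[0]; A,B=c1+u*st[0],c2+v*st[1]; o.append([*((A+B)/2),np.linalg.norm(A-B)])
    return np.array(o)
def cv(c,v,t):
    q=np.array(reg[c][v])*k; return (np.array(t,float)+.5)/4-.5+[int(q[0])-50,int(q[1])-37]
P={'sander':('green',[(128,95),(270,88),(280,168),(136,178)],[(292-0,92),(214,212),(133,182),(218,58)]),
'planeknobs':('yellow',[(150,152),(272,146)],[(224,75),(161,168)]),
'planeends':('yellow',[(95,155),(307,146)],[(268,82),(146,213)]),
'tapetip':('red',[(272,158),(206,160)],[(137,195),(174,97)]),
'mat':('mat',[(68,98),(317,70),(338,207),(84,236)],[(342,76),(202,284),(58,217),(208,22)])}
for n,(c,a,b) in P.items():
    o=tri(cv(c,0,a),cv(c,1,b)); print(n);print(o.round(4)); 
    if len(o)==4:
        m=o.mean(0); e=o[0]-o[1]+o[3]-o[2]; print(' centre',m.round(4),'yaw',np.arctan2(-e[0],e[1]).round(4))
for n,a,b in (('spout',(195,372),(430,60)),('oilcan',(212,415),(398,110)),('offcut top',(427,291),(368,320)),('mug rim',(263,215),(550,230))):
    print(n,tri([np.array(a)*k],[np.array(b)*k]).round(3))
# single view at known height
print('plane ends z.025',onz(T,cv('yellow',0,[(95,155),(307,146)]),.025).round(4))
print('tape case top z.07: ',onz(T,cv('red',0,[(120,145),(120,190),(205,145),(205,187)]),.065).round(4),'tip',onz(T,cv('red',0,[(273,158)]),.008).round(4))
E
python3 m2.py
python3 - <<'E'
from h import *
for p in ((.587,.135),(.437,.307),(.4085,-.18),(.44,.09)):
    print(r.inverse_kinematics([*p,.2],[180,0,90]))
E
```

```text
sander
[[0.6217 0.1862 0.0424 0.0064]
 [0.6277 0.0815 0.0357 0.0045]
 [0.5702 0.0761 0.0254 0.0008]
 [0.5635 0.1835 0.0365 0.0021]]
 centre [0.5958 0.1318 0.035  0.0035] yaw 0.0599
planeknobs
[[4.311e-01 3.401e-01 5.060e-02 4.000e-04]
 [4.358e-01 2.540e-01 3.000e-02 1.300e-03]]
planeends
[[4.355e-01 3.965e-01 3.300e-03 6.100e-03]
 [4.379e-01 2.328e-01 3.400e-03 2.000e-04]]
tapetip
[[ 0.4009 -0.2308  0.0143  0.0011]
 [ 0.3964 -0.1787  0.0523  0.0055]]
mat
[[ 0.4886  0.1717  0.006   0.0008]
 [ 0.5085 -0.0157 -0.0012  0.0019]
 [ 0.404  -0.0302  0.0018  0.0006]
 [ 0.3844  0.1595  0.0043  0.0007]]
 centre [0.4464 0.0713 0.0027 0.001 ] yaw 0.1044
spout [[0.367 0.337 0.249 0.003]]
oilcan [[0.288 0.347 0.099 0.002]]
offcut top [[ 0.532 -0.076  0.07   0.002]]
mug rim [[0.687 0.253 0.086 0.007]]
plane ends z.025 [[0.4315 0.3882 0.025 ]
 [0.4363 0.2293 0.025 ]]
tape case top z.07:  [[ 0.4091 -0.1132  0.065 ]
 [ 0.377  -0.1124  0.065 ]
 [ 0.4081 -0.1743  0.065 ]
 [ 0.3781 -0.1734  0.065 ]] tip [[ 0.4009 -0.2332  0.008 ]]
[ 9.71588295e+00  8.80041742e+00  8.75488405e+01 -2.54444375e-14
  8.36507421e+01  9.71588295e+00]
[ 3.14385817e+01 -1.55819053e+00  9.83551572e+01 -2.54444375e-14
  8.32030333e+01  3.14385817e+01]
[-28.14820367 -15.89093332 111.20583097   0.          84.68510235
 -28.14820367]
[ 7.21838573e+00 -1.54209443e+01  1.10822234e+02 -2.54444375e-14
  8.45987107e+01  7.21838573e+00]
```

The mat reads well (z≈3–6 mm, centre (.446,.071), yaw .10). The oil can's spout could foul the wrist at the yellow tray, so I crop it close.

Run:
```python
from h import *
T,S=load('top0'),load('side0')
f=lambda s,x,y:cv2.resize(s['frame'][y:y+75,x:x+50,::-1],(400,600),interpolation=cv2.INTER_CUBIC)
cv2.imwrite('pics/sp.png',np.hstack([f(T,115,240),f(S,260,30)]))
```

```text
(no output)
```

View pics/sp.png

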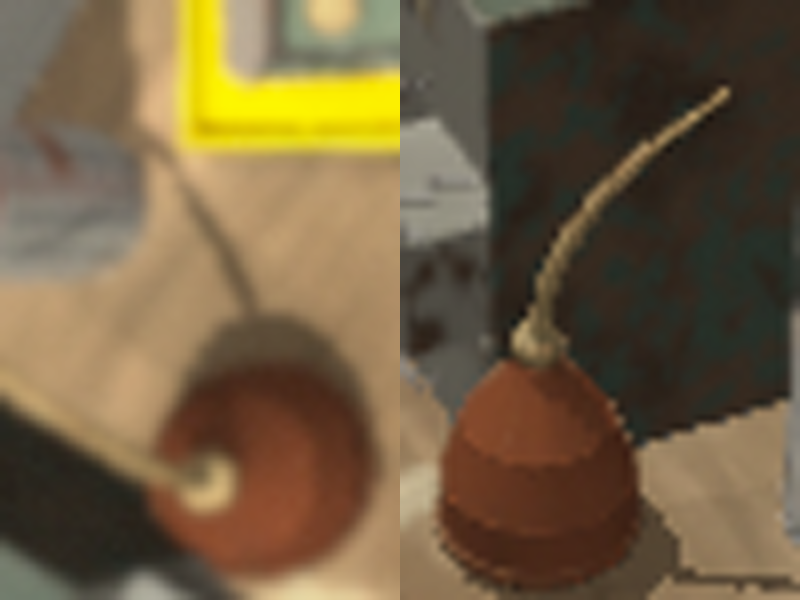

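The crop's line towards the tray is only the spout's shadow. The spout itself points away, so the can body at x≈.29 is clear of the gripper. Starting with the sander to the mat.

```bash
cat > act.py <<'E'
from h import *
H=.31
SP={'green':(.586,.137,.073),'yellow':(.437,.3085,0.),'red':(.4075,-.1815,.03),'mat':(.446,.071,.104)}
def pose(x,y,a): return [180,0,90+np.degrees(a)]
def line(tag):
    s=r.sense(); print(tag,'t',round(s['clock'],1),'open',round(s['opening'],4),'grip',round(s['gripper_force'],1),'F',s['contact_force'].round(1),'z',s['tcp_pos'].round(4)); return s
def pick(x,y,a,zg,sq=40):
    o=pose(x,y,a); r.reach([x,y,H],o); r.servo_line([x,y,zg+.193],speed=.15); r.servo_line([x,y,zg+.163],speed=.06); line('down')
    r.grab(sq); line('grab'); r.servo_line([x,y,zg+.19],speed=.06); r.servo_line([x,y,H],speed=.2); return line('lifted')
def place(x,y,a,zg,dz=.001):
    o=pose(x,y,a); r.reach([x,y,H],o); r.servo_line([x,y,zg+.193],speed=.15); r.servo_line([x,y,zg+.163+dz],speed=.04); line('placed')
    r.let_go(); r.wait(.2); line('open'); r.servo_line([x,y,zg+.2],speed=.08); r.servo_line([x,y,H],speed=.2)
def off(x,y,a,d): return x-np.sin(a)*d,y+np.cos(a)*d,a
E
python3 - <<'E'
from act import *
pick(.593,.131,.065,.0375)
place(*SP['mat'],.0375)
snap('top','t1')
E
```

```text
down t 4.4 open 0.0884 grip 0.0 F [-0.3 -0.2  0.4] z [0.593  0.131  0.2003]
grab t 5.0 open 0.0613 grip 39.8 F [ 0.1 -0.6  0.7] z [0.593  0.131  0.2007]
lifted t 6.1 open 0.0612 grip 39.8 F [-0.3  0.4 -2.1] z [0.5929 0.131  0.3089]
placed t 8.4 open 0.0609 grip 39.8 F [ 0.3 -0.6 -1.2] z [0.4461 0.071  0.2016]
open t 9.2 open 0.0878 grip 0.0 F [0.1 0.2 0.5] z [0.446  0.071  0.2015]
```

Run:
```python
from act import *
s=pick(.434,.309,.035,.0375,55)
if s['opening']>.03: place(*SP['green'],.0375)
r.reach([.41,-.14,.36],[180,0,90])
snap('side','s2'); snap('top','t2')
a,b=load('top2') if 0 else load('t2'),load('s2')
A=cv2.resize(a['frame'][150:300,110:310,::-1],(400,300),interpolation=2);B=cv2.resize(b['frame'][90:240,210:410,::-1],(400,300),interpolation=2)
cv2.imwrite('pics/c.png',np.hstack([A,B]))
```

```text
down t 12.6 open 0.0881 grip 0.0 F [ 0.5  0.4 -0.9] z [0.434  0.309  0.2003]
grab t 13.4 open 0.0451 grip 54.9 F [-6.1 -0.2  3.9] z [0.4331 0.3091 0.2005]
lifted t 14.5 open 0.0452 grip 54.9 F [-1.1 -0.5 -7.5] z [0.4339 0.3089 0.3089]
placed t 17.0 open 0.045 grip 54.9 F [-0.4  0.1 -6.5] z [0.5861 0.137  0.2016]
open t 18.0 open 0.0876 grip 0.0 F [ 0.3  0.2 -0.2] z [0.586  0.137  0.2014]
```

View pics/c.png

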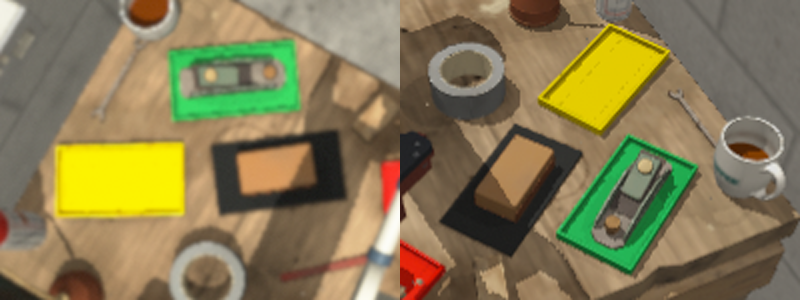

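The plane lies centred in the green tray (crop (235,78)) and the sander on the mat (275,168). Yellow tray is empty. Next the tape, then the sander.

Run:
```python
from act import *
s=pick(.395,-.149,.06,.045,40)
if s['opening']>.02:
    place(*off(*SP['yellow'],.0235),.045)
    s=pick(*SP['mat'],.0375)
    if s['opening']>.04: place(*SP['red'],.0375)
r.move_joints([-80.254,5.22,70.514,0,104.267,-3.249])
snap('side','s3'); snap('top','t3')
a,b=load('t3'),load('s3')
A=cv2.resize(a['frame'][150:300,110:400,::-1],(580,300),interpolation=2);B=cv2.resize(b['frame'][90:290,130:420,::-1],(435,300),interpolation=2)
B=np.pad(B,((0,0),(0,145),(0,0)))
cv2.imwrite('pics/d.png',np.vstack([A,B]))
```

```text
down t 22.1 open 0.0875 grip 0.0 F [-0.1 -0.2  0.5] z [ 0.395  -0.149   0.2079]
grab t 23.0 open 0.034 grip 39.9 F [-0.3 -0.4  1.3] z [ 0.3949 -0.1491  0.208 ]
lifted t 24.1 open 0.034 grip 39.9 F [ 0.6  0.1 -3.8] z [ 0.3949 -0.149   0.3091]
placed t 27.4 open 0.0339 grip 39.9 F [ 0.   0.3 -2.5] z [0.4371 0.3321 0.2091]
open t 28.5 open 0.0878 grip 0.0 F [-0.5 -0.8  0.4] z [0.437 0.332 0.209]
down t 31.9 open 0.0879 grip 0.0 F [0.2 0.3 0.4] z [0.446  0.071  0.2004]
grab t 32.5 open 0.0613 grip 39.8 F [-0.7  0.2  0.5] z [0.4461 0.071  0.2008]
lifted t 33.6 open 0.0613 grip 39.8 F [ 0.   0.9 -1.8] z [0.4459 0.071  0.3089]
placed t 36.2 open 0.0611 grip 39.8 F [-0.1 -0.1 -0.9] z [ 0.4075 -0.1815  0.2015]
open t 37.0 open 0.0878 grip 0.0 F [0.6 0.3 0.1] z [ 0.4075 -0.1815  0.2015]
```

View pics/d.png

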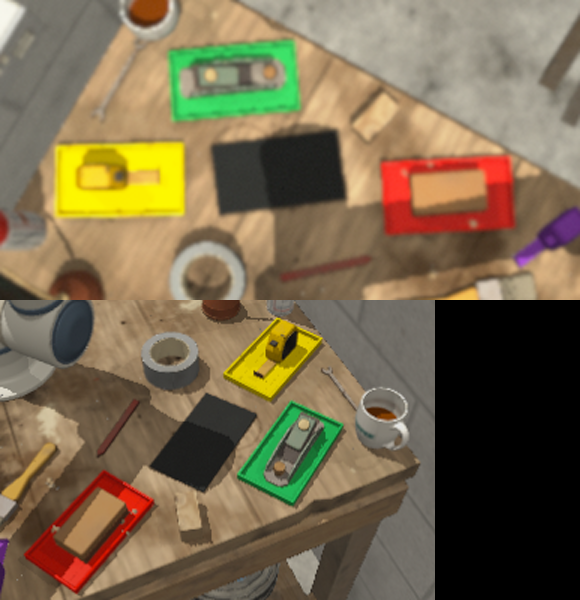

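The tape is in the yellow tray (crop (105,178)) and the sander in the red (448,192). A clump of shavings in the red tray is now out of sight, possibly under the sander's far-left corner, so I check for tilt.

Run:
```python
from act import *
from fit import box
a,b=load('t3'),load('s3')
out=[]
for s in (a,b):
    c=proj(s,[[.4075,-.1815,.02]])[0].astype(int); x,y=c-[32,48]
    im=cv2.resize(s['frame'][y:y+96,x-0:x+64,::-1],(400,600),interpolation=cv2.INTER_CUBIC)
    B=box((.4075,-.1815,.03),.063,.110,.032,.006)
    for q in (B[0::2][[0,1,3,2]],B[1::2][[0,1,3,2]]):
        cv2.polylines(im,[((proj(s,q)-[x,y]+.5)*6.25).astype(np.int32)],1,(255,255,0),1)
    out.append(im)
cv2.imwrite('pics/e.png',np.hstack(out))
```

```text
(no output)
```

View pics/e.png

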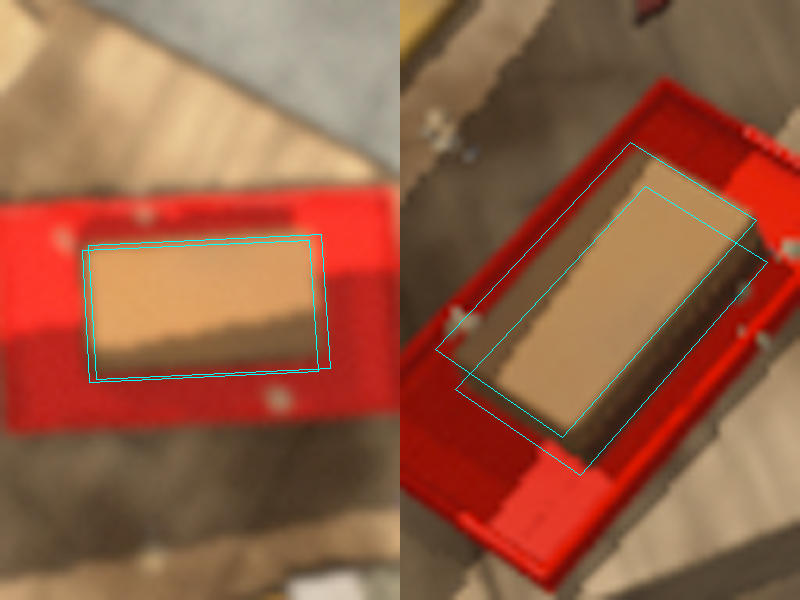

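I can't rule out the sander sitting on the clump (side view (745,290) pokes out at its base). With 60 s left, I shift it 30 mm along the tray, clear of all the bits.

Run:
```python
from act import *
x,y,a=SP['red']; x2,y2,_=off(x,y,a,-.030); x2-=.002
s=pick(x,y,a,.0375)
if s['opening']>.04: place(x2,y2,a,.0375)
r.move_joints([-80.254,5.22,70.514,0,104.267,-3.249])
snap('side','s4'); snap('top','t4'); line('end')
out=[]
for s in (load('t4'),load('s4')):
    c=proj(s,[[.4075,-.1815,.02]])[0].astype(int); x,y=c-[40,60]
    out.append(cv2.resize(s['frame'][y:y+120,x:x+80,::-1],(400,600),interpolation=cv2.INTER_CUBIC))
cv2.imwrite('pics/f.png',np.hstack(out))
```

```text
down t 43.2 open 0.0877 grip 0.0 F [ 0.8 -0.3  0.3] z [ 0.4075 -0.1815  0.2004]
grab t 43.7 open 0.0616 grip 39.8 F [-0.2 -0.3  0.7] z [ 0.4076 -0.1815  0.2007]
lifted t 44.9 open 0.0613 grip 39.8 F [ 0.1 -1.1 -0.7] z [ 0.4074 -0.1815  0.3089]
placed t 46.7 open 0.0615 grip 39.8 F [-0.1 -0.7 -2.5] z [ 0.4065 -0.2115  0.2016]
open t 47.5 open 0.0879 grip 0.0 F [-0.5  0.3  0.4] z [ 0.4064 -0.2115  0.2015]
end t 50.4 open 0.0878 grip 0.0 F [ 0.6 -0.5  0.1] z [ 0.1361 -0.5841  0.4046]
```

View pics/f.png

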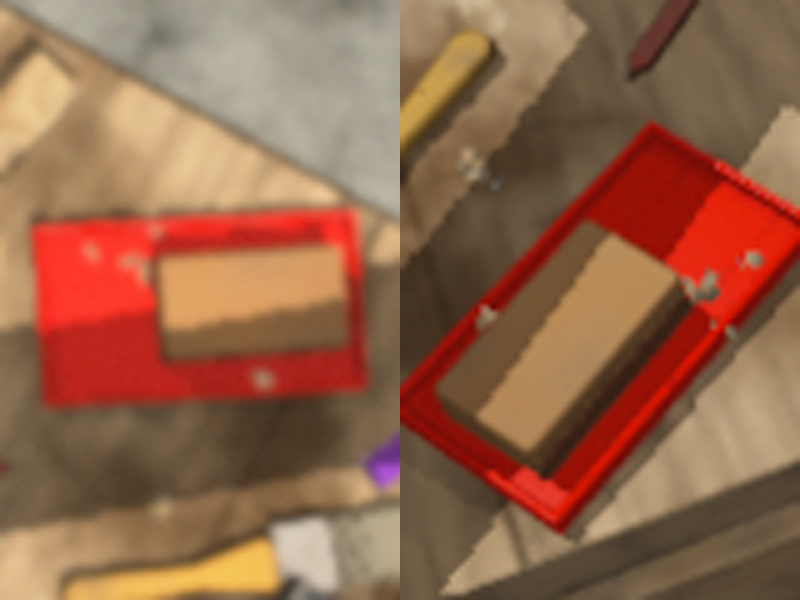

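The sander is now clear in the red tray at (255,300), flat inside the rim. The shavings at (135,268) did not move, and there was no contact force when the sander was first set over them, so they are harmless. The tape, plane, mug and offcut are as they should be.

```bash
python3 -c "
from station import r
print(r.hand_in())"
```

```text
the job is handed in; nothing more can be done
None
```

I handed the job in at about 50 s with the plane in the green tray, the tape in the yellow and the sander in the red; the final pictures showed each one inside its rim and looking level, and the mug and offcut were not touched, but the hand-in returned no verdict.

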